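Rack the bearing-press drifts by size

TASK

The bearings are in: put the four press drifts back on their storage rail in order of size, so the next one is found at a glance. The narrowest goes on the post next to the red end, the next wider on the second post, and so on to the widest on the last post by the black end, each slipped over its post flange down until it sits flat on the rail. Leave the oil bottle and the grease tin standing where they are.

Things in the scene. Friction and masses are not known exactly. Their poses are not given: they have to be found in the camera images.
- drift_28: bearing-press drift, the narrowest of four: dark blue anodised stepped metal ring with a bore right through it. Flange 28 mm across and 20 mm tall below, pilot 23 mm across and 10 mm tall above it; 30 mm tall in all, bore 18 mm. Stands loose on the bench, flange down; under 0.25 kg. Origin: centre of its underside; z up along the bore.
- drift_38: bearing-press drift, the second narrowest of four: dark blue anodised stepped metal ring with a bore right through it. Flange 38 mm across and 20 mm tall below, pilot 33 mm across and 10 mm tall above it; 30 mm tall in all, bore 18 mm. Stands loose on the bench, flange down; under 0.25 kg. Origin: centre of its underside; z up along the bore.
- drift_48: bearing-press drift, the second widest of four: dark blue anodised stepped metal ring with a bore right through it. Flange 48 mm across and 20 mm tall below, pilot 43 mm across and 10 mm tall above it; 30 mm tall in all, bore 18 mm. Stands loose on the bench, flange down; under 0.25 kg. Origin: centre of its underside; z up along the bore.
- drift_58: bearing-press drift, the widest of four: dark blue anodised stepped metal ring with a bore right through it. Flange 58 mm across and 20 mm tall below, pilot 53 mm across and 10 mm tall above it; 30 mm tall in all, bore 18 mm. Stands loose on the bench, flange down; under 0.25 kg. Origin: centre of its underside; z up along the bore.
- post_1: upright steel post next to the red end cap of the storage rail: 8 mm thick, 24 mm tall, its top 7 mm tapering to 3 mm. Origin: foot of the post on the rail's top face, 16 mm above the bench; x runs along the rail away from the red end, z up. The rail is a fixed aluminium bar 324 mm long with its end caps and 22 mm wide (caps 30 mm) on rubber feet (52 mm wide, near the ends, 6 mm tall), four posts in line, 66 mm apart
- post_2: upright steel post second from the red end of the storage rail: 8 mm thick, 24 mm tall, its top 7 mm tapering to 3 mm. Origin: foot of the post on the rail's top face, 16 mm above the bench; x runs along the rail away from the red end, z up. The rail is a fixed aluminium bar 324 mm long with its end caps and 22 mm wide (caps 30 mm) on rubber feet (52 mm wide, near the ends, 6 mm tall), four posts in line, 66 mm apart
- post_3: upright steel post third from the red end of the storage rail: 8 mm thick, 24 mm tall, its top 7 mm tapering to 3 mm. Origin: foot of the post on the rail's top face, 16 mm above the bench; x runs along the rail away from the red end, z up. The rail is a fixed aluminium bar 324 mm long with its end caps and 22 mm wide (caps 30 mm) on rubber feet (52 mm wide, near the ends, 6 mm tall), four posts in line, 66 mm apart
- post_4: upright steel post farthest from the red end, next to the black end cap of the storage rail: 8 mm thick, 24 mm tall, its top 7 mm tapering to 3 mm. Origin: foot of the post on the rail's top face, 16 mm above the bench; x runs along the rail away from the red end, z up. The rail is a fixed aluminium bar 324 mm long with its end caps and 22 mm wide (caps 30 mm) on rubber feet (52 mm wide, near the ends, 6 mm tall), four posts in line, 66 mm apart
- oil_bottle: bystander: white drip oil bottle with a green pointed cap, standing loose, 42 mm across, 120 mm tall. Origin: centre of its underside; z up
- grease_tin: bystander: round dark brown grease tin with a press lid, standing loose, 66 mm across, 81 mm tall. Origin: centre of its underside; z up
Not all that is in view belongs to the job. What is shaped like the drift_38 but turquoise or white is not meant. Leave any green or white look-alike of the drift_28 alone.

How it is judged:
At the end, for the whole second after the job is handed in: From the post next to the red end on, the posts carry the 28, 38, 48 and 58 mm drift, each within 8 mm of its post's axis, its underside within 4 mm of the rail's top face, upright within 0.08 rad and at rest (horizontal distance between drift_28 and post_1 below 0.008 m and z of drift_28 in the frame of post_1 between -0.004 and 0.004 m and angle between each of drift_28, drift_38, drift_48, drift_58's own z axis and vertical below 0.08 rad and linear speed of each of drift_28, drift_38, drift_48, drift_58 below 0.02 m/s and horizontal distance between drift_38 and post_2 below 0.008 m and z of drift_38 in the frame of post_2 between -0.004 and 0.004 m and horizontal distance between drift_48 and post_3 below 0.008 m and z of drift_48 in the frame of post_3 between -0.004 and 0.004 m and horizontal distance between drift_58 and post_4 below 0.008 m and z of drift_58 in the frame of post_4 between -0.004 and 0.004 m); the robot touches nothing.
It fails at once if the oil bottle is shifted by more than 30 mm or tipped by more than 0.35 rad (distance of oil_bottle from where it was at the start of the episode above 0.03 m or angle between oil_bottle's own z axis and vertical above 0.35 rad).
It fails at once if the grease tin is shifted by more than 30 mm or tipped by more than 0.35 rad (distance of grease_tin from where it was at the start of the episode above 0.03 m or angle between grease_tin's own z axis and vertical above 0.35 rad).
It also fails if it takes over 96 s, if anything falls off the work surface, if the arm or the gripper's body presses on something with over 40 N, if the wrist force passes 120 N, or if a joint passes its speed limit or range.

ROBOT

A 7-joint arm with a two-finger parallel gripper is mounted at the origin on a cart in front of the work surface, level with it; the furniture and walls round the work are solid. World frame = base frame: x ahead of the robot, y to its left, z up, the work surface at z = 0. Lengths are in m, angles in rad, forces in N, time in s.
With the tool pointing down it reaches from about 0.4 to 0.875 m from the base axis. Payload 19.3 kg.
Tool frame: the origin (TCP) lies midway between the tips of the shut fingers; the grasp point (between the pads) lies 19 mm behind it; x points along the fingers, y is the direction in which the jaws open and shut, and the axes are right-handed (so a half turn about x gives the same grasp; the last joint's range is limited). The gripper opens to 85 mm and grips with 20 to 120 N. Pads are 22 mm wide; open, the fingers measure 114 mm over their backs; the gripper's body (76 mm by 85 mm) begins 54 mm behind the grasp point. The pads swing forward as they close: fully open they stand 13 mm farther back than shut.
Start: joints at [-0.07, 0.521, -0.036, 1.599, 0.021, 1.021, -0.113], TCP at [0.625, -0, 0.231] pointing down, gripper open.
Joint ranges: [-2.91, 2.91], [-0.3, 2.13], [-1.5, 1.42], [0.17, 2.43], [-1.26, 4.41], [0.16, 1.93], [-2.52, 2.52]. Speed limits (rad/s): [1.89, 1.89, 2.39, 2.39, 3.01, 3.01, 3.01].

INTERFACE

Orientations are given as [roll, pitch, yaw] about the fixed x, y, z axes, in that order (R = Rz(yaw) Ry(pitch) Rx(roll)).
In Python, from workcell import bot gives the robot as it stands. The module is installed in compiled form; this text tells all that it offers.
- The arm moves only by the tool servo_tool, never from a script. Its argument "targets" is a list of rows, each an object of numbers: "x", "y", "z": the shift along the tool's x, y, z as a fraction of full scale; "wx", "wy", "wz": the turn, a rotation vector about the tool's x, y, z as a fraction of full scale. A call has 1 to 12 rows; each row is the pose to reach, as a shift and turn from the pose measured when the call began, along the tool's axes at that moment, turning the shorter way round; what a row does not reach only later rows make up. Full scale, the value 1, is 40 cm for a shift and 360 degrees for a turn. A row lasts 1/8 s, in which the tool goes at most 62.5 mm and 10.7 degrees, less where a joint would pass 70% of its speed; a pose out of reach is approached as far as the arm can. A call with a number of a shift or a turn outside -1 to 1 is refused whole. A call with a gripper value outside its range is refused whole. "grip" is the gripper command: -1 is shut, 1 is fully open, values between are in proportion, set as the call begins (left out, the last holds). The fingers move at their own pace and stop on an object; "squeeze" is the grip in N (left out, the last holds). Time passes only in rows, so rows that repeat a pose let the fingers close. It gives the time, the measured TCP pose, the force and the opening at its end, in the units of the state.
- bot.observe(): the state, without advancing time (a new reading comes with each control period).
- bot.grab_frame(name): name is "scene" or "side" or "wrist"; returns (picture, depth): 420x560x3 uint8, red, green, blue; 420x560 float32, m along the optical axis (not along the pixel's ray), 0 where there is no reading.
- bot.get_calibration(name): a dict with "intrinsics" (3x3 intrinsics, pixels), "R" (3x3) and "t" (3): a world point X has camera coordinates R X + t. Camera axes: x right, y down, z forward; pixel columns grow to the right and rows downward; lengths in m; the calibration is good to about 2 mm. A picture is of the moment at which its call begins: read the wrist's pose just before it. get_calibration takes no time and is no camera call; for the wrist camera it gives the pose at the moment of the call.
- bot.job_done(): hands the job in, once; it reports no verdict.
Trained networks look in the newest picture that a camera, given by its name, has taken for a name from the list of things; names that differ only in an ending like _2 or _b are one class to them, and where a whole thing is asked for, a point or a joint stands for the part that bears it (a point fixed in the world has none). Each returns a list of dicts, best first, with "confidence" (0 to 1); they miss things now and then, are a little off and sometimes report something else, mostly with a low value. They report only what shows in the picture. A call takes as long as a camera call. They do not tell look-alikes from the thing itself.
- bot.trace(camera, target): "mask" (420x560 bool, what is visible of it) and "pixel" ([column, row] in pixels, amid what is visible of it).
The state is a dict: "clock": time; "qpos": joint angles; "qd": joint speeds; "joint_efforts": joint torques, N m; "position": TCP position; "tool_rot": TCP orientation; "force": force on the tool from outside, world axes, zero at the start; "moment": the same for the moment, N m; "grip_width": finger opening in m.
Only numpy, scipy, OpenCV 4.12 (cv2) and the standard library are available. Lean on these libraries where they do the work, as an engineer would, in place of code of your own. Each camera call takes 0.05 s, during which the arm holds its last target. There are 200 camera calls.

## Working session

There is one attempt and no reset: what is moved stays moved. The work goes in short steps, Python scripts to look and compute and a tool call to move; the robot and the scene stay as the last step left them, time stands still between calls to the robot, and variables do not carry over. Pictures are saved under pics/ and viewed, on a budget of 14 in all, crops included, one or two more only if the job needs it, and the job is handed in when it is done.

Besides the shell and the picture viewer there is one more tool, called after ">>>" in YAML: its name, and indented under it one key for each argument. servo_tool: Moves the arm, as the interface text tells. Shift numbers are shares of 40 cm and turn numbers shares of 360 degrees, none past 1 either way. Its arguments: {"type":"object","properties":{"targets":{"type":"array"},"grip":{"type":"number"},"squeeze":{"type":"number"}},"required":["targets"]}

```bash
mkdir -p pics; python3 - <<'E'
from workcell import bot
import cv2
s=bot.observe();print({k:s[k] for k in('clock','position','tool_rot','grip_width')})
for n in('scene','side'):
    p,d=bot.grab_frame(n);cv2.imwrite(f'pics/{n}0.png',p[:,:,::-1])
    c=bot.get_calibration(n);print(n,c)
E
```

```text
{'clock': 0.0, 'position': array([ 6.24661959e-01, -2.84857202e-05,  2.30723763e-01]), 'tool_rot': array([-1.51273608,  1.56966301, -3.08350942]), 'grip_width': 0.0854928198058127}
scene {'intrinsics': array([[405.34436341,   0.        , 276.40565857],
       [  0.        , 405.34436341, 200.34541635],
       [  0.        ,   0.        ,   1.        ]]), 'R': array([[-0.6871313 , -0.72648307, -0.00853957],
       [-0.3090103 ,  0.30286934, -0.90154468],
       [ 0.65754332, -0.61684075, -0.43260175]]), 't': array([0.44855965, 0.22867366, 0.60607662])}
side {'intrinsics': array([[457.33201663,   0.        , 285.14469357],
       [  0.        , 457.33201663, 200.30929225],
       [  0.        ,   0.        ,   1.        ]]), 'R': array([[-0.8485875 , -0.52902777, -0.00537365],
       [-0.25326224,  0.41512129, -0.8738035 ],
       [ 0.46449703, -0.74013778, -0.4862495 ]]), 't': array([0.54886502, 0.1514805 , 1.02256594])}
```

View pics/scene0.png

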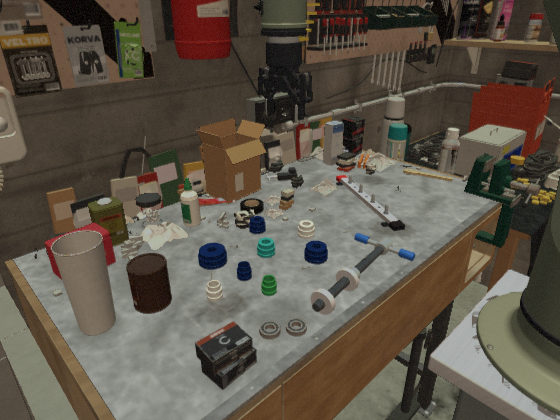

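View pics/side0.png

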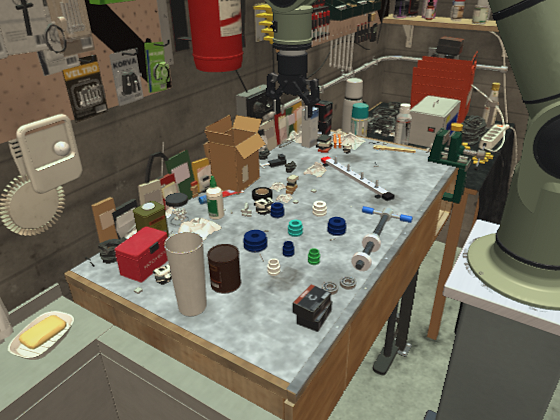

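The scene view shows the blue drifts at about (212,255) = 58, (316,251) = 48, (257,224) = 38 and (244,270) = 28. The rail runs from the red cap at (342,180) to the black cap at (397,225), the bottle is at (190,207) and the tin at (150,283). The side view agrees.

```bash
cat > h.py <<'E'
import numpy as np, cv2
from workcell import bot
from scipy.optimize import least_squares
from scipy.spatial.transform import Rotation as Ro
def cloud(n):
    c=bot.get_calibration(n); p,d=bot.grab_frame(n)
    v,u=np.mgrid[:420,:560]; K=c['intrinsics']
    X=np.stack([(u-K[0,2])/K[0,0]*d,(v-K[1,2])/K[1,1]*d,d],-1)
    return p,d,(X-c['t'])@c['R']   # R^T (X-t)
def blue(p):
    h=cv2.cvtColor(p,cv2.COLOR_RGB2HSV)
    return ((h[...,0]>105)&(h[...,0]<128)&(h[...,1]>130)&(h[...,2]>25))
def blobs(p,d,W):
    m=blue(p)&(d>0)&(W[...,2]>0.002)&(W[...,2]<.06)
    n,l,s,c=cv2.connectedComponentsWithStats(m.astype(np.uint8))
    out=[]
    for i in range(1,n):
        if s[i,4]<60: continue
        P=W[l==i]
        out.append((P,c[i],s[i,4]))
    return out
def fit(P,r,zb=0.):
    Q=P[(P[:,2]-zb>.003)&(P[:,2]-zb<.018)]
    return least_squares(lambda c:np.hypot(*(Q[:,:2]-c).T)-r,np.median(Q[:,:2],0),loss='soft_l1',f_scale=.001)
E
python3 - <<'E'
from h import *
for n in('scene','side'):
    p,d,W=cloud(n)
    print(n)
    for P,c,a in blobs(p,d,W):
        f=[(round(x.cost*1e6/len(P),3),x.x.round(4)) for x in(fit(P,r) for r in(.014,.019,.024,.029))] if ((P[:,2]>.003)&(P[:,2]<.018)).sum()>10 else None
        print(c.round(),a,np.median(P,0).round(3),P[:,2].max().round(3),f)
    for i in(1,2,3,4):
        for t in bot.trace(n,f'post_{i}')[:5]:
            m=t['mask']&(d>0)
            if m.any() and i==1: print(i,t['confidence'],t['pixel'],m.sum(),np.median(W[m],0).round(4))
        break
    for t in('oil_bottle','grease_tin'):
        for r in bot.trace(n,t)[:1]:
            print(t,r['confidence'],np.median(W[r['mask']&(d>0)],0).round(3))
    # rail ends: red, posts
    h=cv2.cvtColor(p,cv2.COLOR_RGB2HSV)
    R=(W[...,2]>.003)&(W[...,2]<.05)&(d>0)&((h[...,0]<8)|(h[...,0]>172))&(h[...,1]>150)
    k,l,s,cc=cv2.connectedComponentsWithStats(R.astype(np.uint8))
    for j in range(1,k):
        if s[j,4]>15: print('red',cc[j].round(),s[j,4],W[l==j].mean(0).round(3))
print(Ro.from_euler('xyz',bot.observe()['tool_rot']).as_matrix().round(3))
E
```

```text
scene
[257. 224.] 215 [0.602 0.108 0.022] 0.033 [(np.float64(1.073), array([0.5907, 0.1183])), (np.float64(0.967), array([0.5865, 0.1219])), (np.float64(0.896), array([0.5825, 0.1253])), (np.float64(0.846), array([0.5786, 0.1287]))]
[361. 238.] 86 [ 0.398 -0.006  0.028] 0.032 None
[315. 252.] 419 [0.432 0.1   0.024] 0.032 [(np.float64(0.532), array([0.4341, 0.0979])), (np.float64(1.314), array([0.4165, 0.1179])), (np.float64(1.225), array([0.4136, 0.1225])), (np.float64(1.16), array([0.4107, 0.1268]))]
[212. 255.] 587 [0.565 0.259 0.027] 0.033 [(np.float64(0.798), array([0.5649, 0.2599])), (np.float64(0.396), array([0.5694, 0.2569])), (np.float64(1.438), array([0.5405, 0.278 ])), (np.float64(1.356), array([0.5361, 0.2812]))]
[406. 254.] 113 [ 0.299 -0.019  0.027] 0.032 None
[244. 271.] 208 [0.485 0.243 0.021] 0.031 [(np.float64(0.702), array([0.4729, 0.2524])), (np.float64(0.635), array([0.4685, 0.2551])), (np.float64(0.208), array([0.5015, 0.2304])), (np.float64(0.24), array([0.5057, 0.2273]))]
oil_bottle 0.66 [0.735 0.199 0.054]
grease_tin 0.89 [0.528 0.408 0.059]
red [504. 122.] 5
[... 976 characters left out ...]
9), array([0.5475, 0.2916]))]
[288. 248.] 141 [0.488 0.245 0.019] 0.032 [(np.float64(0.229), array([0.4909, 0.2359])), (np.float64(0.504), array([0.4927, 0.2306])), (np.float64(1.144), array([0.4773, 0.2678])), (np.float64(0.782), array([0.4959, 0.2203]))]
oil_bottle 0.62 [0.737 0.2   0.051]
grease_tin 0.59 [0.534 0.415 0.06 ]
red [439.  93.] 440 [ 0.538 -1.176  0.03 ]
red [278. 138.] 28 [ 0.871 -0.308  0.031]
red [324. 150.] 20 [ 0.699 -0.338  0.01 ]
red [324. 159.] 31 [ 0.659 -0.267  0.013]
red [193. 183.] 20 [0.864 0.143 0.047]
red [228. 193.] 40 [0.785 0.09  0.011]
red [142. 266.] 765 [0.719 0.473 0.027]
red [214. 279.] 43 [0.551 0.43  0.033]
[[-0.  1.  0.]
 [ 0.  0. -1.]
 [-1. -0. -0.]]
```

```bash
python3 - <<'E'
from h import *
c=bot.get_calibration('wrist'); print(c, 'campos',-c['R'].T@c['t'])
p,d,W=cloud('wrist'); cv2.imwrite('pics/w0.png',p[:,:,::-1])
for u,v in((0,0),(559,0),(0,419),(559,419),(280,210)): print(W[v,u].round(3))
for n in('scene',):
    p,d,W=cloud(n)
    # rail top points
    m=(d>0)&(W[...,2]>.012)&(W[...,2]<.045)
    for v,u in((225,397),(221,400),(200,372),(190,355)): print(u,v,W[v-1:v+2,u-1:u+2].reshape(-1,3).mean(0).round(3))
E
```

```text
{'intrinsics': array([[303.68865994,   0.        , 280.78462247],
       [  0.        , 303.68865994, 205.56561549],
       [  0.        ,   0.        ,   1.        ]]), 'R': array([[ 9.99999939e-01,  2.43439767e-04,  2.50792316e-04],
       [ 1.59424267e-04, -9.56254183e-01,  2.92537028e-01],
       [ 3.11036347e-04, -2.92536970e-01, -9.56254163e-01]]), 't': array([-0.62446103, -0.03737979,  0.37847316])} campos [0.62434923 0.07512483 0.37300812]
[ 0.324  0.19  -0.002]
[0.871 0.171 0.063]
[0.565 0.013 0.324]
[0.684 0.013 0.324]
[ 0.623 -0.046 -0.002]
397 225 [ 0.386 -0.13   0.015]
400 221 [ 0.395 -0.159  0.011]
372 200 [ 0.494 -0.187  0.022]
355 190 [ 0.572 -0.22   0.015]
```

View pics/w0.png

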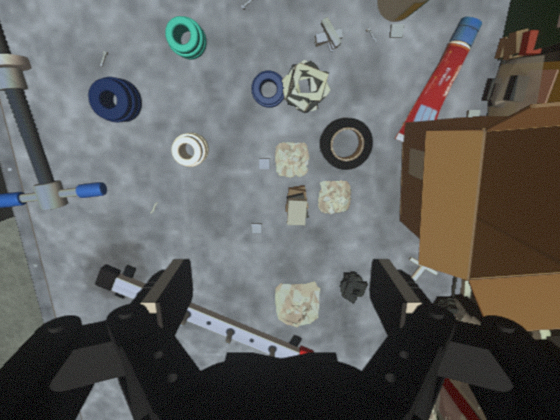

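The wrist view shows the rail's black cap at (105,275) and its red end at (305,350). It also has the 48 at (115,98), the 38 at (268,88) with cream scrap right of it, the turquoise one at (186,36) and the white one at (189,150).

```bash
cat >> h.py <<'E'
def topfit(P,ro,zt=.03):
    # pilot top annulus: centre by min enclosing of points near top
    Q=P[np.abs(P[:,2]-zt)<.004][:,:2].astype(np.float32)
    (x,y),r=cv2.minEnclosingCircle(Q); return np.array([x,y]),r,len(Q)
E
python3 - <<'E'
from h import *
for n in('scene','side','wrist'):
    p,d,W=cloud(n); print(n)
    A=np.array([.66,-.266]);B=np.array([.386,-.135]);u=(B-A)/np.linalg.norm(B-A)
    rel=W[...,:2]-A; s=rel@u; t=rel@np.array([-u[1],u[0]])
    m=(d>0)&(W[...,2]>.024)&(W[...,2]<.045)&(s>.02)&(s<.3)&(abs(t)<.03)
    k,l,st,cc=cv2.connectedComponentsWithStats(m.astype(np.uint8),connectivity=8)
    for j in range(1,k):
        if st[j,4]>2: print('post',cc[j].round(),st[j,4],W[l==j].mean(0).round(4),s[l==j].mean().round(3),t[l==j].mean().round(4))
    m=(d>0)&(W[...,2]>.013)&(W[...,2]<.019)&(s>.02)&(s<.28)&(abs(t)<.03)
    q=W[m][:,:2].astype(np.float32); print('rail',m.sum(),cv2.minAreaRect(q), cv2.fitLine(q,cv2.DIST_HUBER,0,.01,.01).ravel())
    for P,c,a in blobs(p,d,W):
        print(c.round(),a,topfit(P,0))
E
```

```text
scene
post [350. 178.] 15 [ 0.6109 -0.247   0.0316] 0.052 0.0041
post [361. 187.] 18 [ 0.5533 -0.2184  0.0313] 0.117 0.0031
post [373. 196.] 18 [ 0.4944 -0.189   0.0319] 0.183 0.0019
post [386. 207.] 20 [ 0.4352 -0.1588  0.0325] 0.249 0.0003
rail 371 ((0.5235432982444763, -0.2028847485780716), (0.025047961622476578, 0.25902360677719116), 63.74358367919922) [ 0.89801013 -0.4399748   0.49123055 -0.18468443]
[257. 224.] 213 (array([0.6105392 , 0.10057777]), 0.016705835238099098, 75)
[361. 237.] 87 (array([ 0.39914265, -0.00861851]), 0.01416628435254097, 59)
[316. 252.] 420 (array([0.43917853, 0.09101426]), 0.021299690008163452, 195)
[212. 255.] 591 (array([0.57611978, 0.25123483]), 0.02672857791185379, 299)
[406. 254.] 111 (array([ 0.29935807, -0.02089994]), 0.014626612886786461, 70)
[244. 271.] 215 (array([0.49176577, 0.23906219]), 0.011959129013121128, 52)
side
post [336. 159.] 9 [ 0.6092 -0.2467  0.0326] 0.054 0.0046
post [348. 166.] 13 [ 0.5507 -0.2175  0.031 ] 0.12 0.0034
post [362. 174.] 15 [ 0.4913 -0.1877  0.0324] 0.186 0.0022
post [377. 182.] 11 [ 0.4328 -0.1583  0.0319] 0.251 
[... 522 characters left out ...]
209]), 0.012766554020345211, 30)
wrist
post [183. 321.] 38 [ 0.4954 -0.1886  0.0328] 0.182 0.0011
post [228. 339.] 53 [ 0.5529 -0.2179  0.032 ] 0.117 0.0028
post [272. 354.] 26 [ 0.6118 -0.2466  0.028 ] 0.052 0.0033
rail 1695 ((0.522893488407135, -0.20477715134620667), (0.023261865600943565, 0.2596653699874878), 63.251373291015625) [ 0.89429605 -0.44747576  0.5624391  -0.22222075]
[474.  22.] 73 (array([0., 0.]), 0.0, 0)
[468.  34.] 107 (array([0., 0.]), 0.0, 0)
[108.  98.] 838 (array([0.44023943, 0.08900616]), 0.021202655509114265, 799)
[ 89. 190.] 309 (array([ 0.39959362, -0.01244248]), 0.01478592213243246, 253)
[  9. 200.] 260 (array([ 0.30112901, -0.02389339]), 0.013543352484703064, 199)
```

>>> servo_tool:
  targets:
    - {"x": 0.25, "y": -0.333, "z": -0.597, "wx": -0.176}
    - {"x": 0.25, "y": -0.333, "z": -0.597, "wx": -0.176}
    - {"x": 0.25, "y": -0.333, "z": -0.597, "wx": -0.176}
    - {"x": 0.25, "y": -0.333, "z": -0.597, "wx": -0.176}
    - {"x": 0.25, "y": -0.333, "z": -0.597, "wx": -0.176}
    - {"x": 0.25, "y": -0.333, "z": -0.597, "wx": -0.176}
    - {"x": 0.25, "y": -0.333, "z": -0.597, "wx": -0.176}
    - {"x": 0.25, "y": -0.333, "z": -0.597, "wx": -0.176}
    - {"x": 0.25, "y": -0.333, "z": -0.597, "wx": -0.176}
  grip: 0.2

```text
$.targets[0]: bad value
```

```bash
cat >> h.py <<'E'
a=np.array([.4475,.8943,0]);
def go(x,y,z):
    s=bot.observe(); R=Ro.from_euler('xyz',s['tool_rot']).as_matrix()
    Rd=np.c_[[0,0,-1],a,np.cross([0,0,-1],a)]
    print('d',(R.T@(np.array([x,y,z])-s['position'])/.4).round(4),'rot',(Ro.from_matrix(R.T@Rd).as_rotvec()/2/np.pi).round(4),'t',s['clock'],'w',s['grip_width'],'pos',s['position'].round(4),'F',s['force'].round(1))
E
python3 - <<'E'
from h import *
p,d,W=cloud('wrist'); cv2.imwrite('pics/w1.png',p[:,:,::-1])
for P,c,n in blobs(p,d,W): print(c.round(),n,topfit(P,0))
go(.4916,.2388,.002)
E
```

```text
[474.  22.] 72 (array([0., 0.]), 0.0, 0)
[468.  34.] 96 (array([0., 0.]), 0.0, 0)
[108.  98.] 862 (array([0.43993121, 0.08902591]), 0.021191908046603203, 817)
[ 89. 190.] 305 (array([ 0.39964616, -0.01219165]), 0.014730744063854218, 263)
[  9. 200.] 259 (array([ 0.30154744, -0.02402637]), 0.013827836140990257, 212)
d [ 0.5732 -0.3334 -0.597 ] rot [-0.1762 -0.      0.    ] t 0.8 w 0.0854301389345061 pos [ 0.625  -0.      0.2313] F [-0.4  0.2 -0.2]
```

View pics/w1.png

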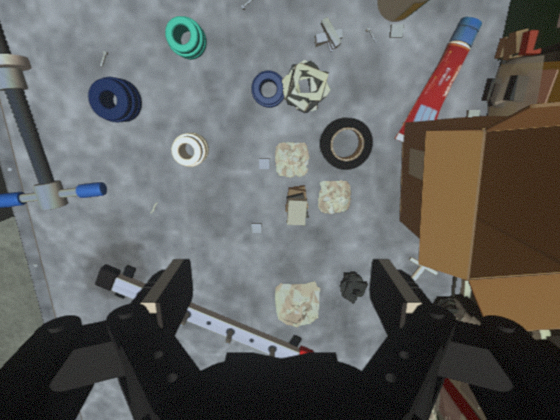

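The move was refused, so this view is unchanged from the last one. The rows probably need all six numbers.

>>> servo_tool:
  targets:
    - {"x": 0.25, "y": -0.333, "z": -0.597, "wx": -0.176, "wy": 0, "wz": 0}
    - {"x": 0.25, "y": -0.333, "z": -0.597, "wx": -0.176, "wy": 0, "wz": 0}
    - {"x": 0.25, "y": -0.333, "z": -0.597, "wx": -0.176, "wy": 0, "wz": 0}
    - {"x": 0.25, "y": -0.333, "z": -0.597, "wx": -0.176, "wy": 0, "wz": 0}
    - {"x": 0.25, "y": -0.333, "z": -0.597, "wx": -0.176, "wy": 0, "wz": 0}
    - {"x": 0.25, "y": -0.333, "z": -0.597, "wx": -0.176, "wy": 0, "wz": 0}
    - {"x": 0.25, "y": -0.333, "z": -0.597, "wx": -0.176, "wy": 0, "wz": 0}
    - {"x": 0.25, "y": -0.333, "z": -0.597, "wx": -0.176, "wy": 0, "wz": 0}
    - {"x": 0.25, "y": -0.333, "z": -0.597, "wx": -0.176, "wy": 0, "wz": 0}
  grip: 0.2

```text
clock: 1.92
position: [0.4921, 0.2384, 0.1315]
tool_rot: [0.328, 1.57, -0.14]
force: [-1.3, -0.5, 0.8]
grip_width: 0.0509
```

```bash
python3 - <<'E'
from h import *
p,d,W=cloud('wrist'); cv2.imwrite('pics/w2.png',p[:,:,::-1])
for P,c,n in blobs(p,d,W): print(c.round(),n,topfit(P,0))
go(.4916,.2388,.002)
E
```

```text
[101. 225.] 1549 (array([0.43889564, 0.08993959]), 0.021306274458765984, 1336)
[319. 276.] 1045 (array([0.57477647, 0.24869125]), 0.02553510293364525, 903)
[225. 343.] 115 (array([0., 0.]), 0.0, 0)
d [ 3.236e-01  2.000e-04 -1.400e-03] rot [-0.0005  0.     -0.    ] t 1.975 w 0.05136236274407809 pos [0.492  0.2385 0.1314] F [-0.  -1.   0.3]
```

View pics/w2.png

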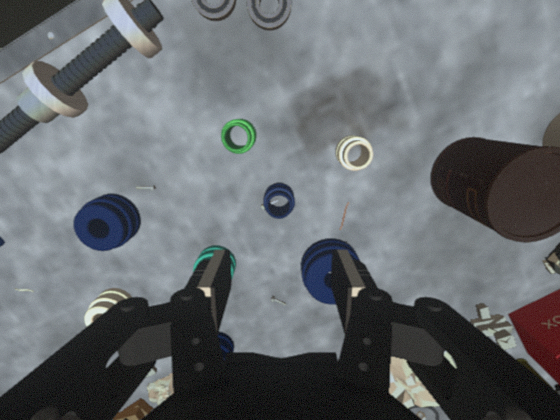

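The narrowest drift at (279,200) sits between the fingers, with the 58 at (330,270), the 48 at (107,222), and the turquoise one clear of the left finger's path. I'll descend and grip.

>>> servo_tool:
  targets:
    - {"x": 0.15, "y": 0, "z": -0.001, "wx": 0, "wy": 0, "wz": 0}
    - {"x": 0.27, "y": 0, "z": -0.001, "wx": 0, "wy": 0, "wz": 0}
    - {"x": 0.322, "y": 0, "z": -0.001, "wx": 0, "wy": 0, "wz": 0}
    - {"x": 0.322, "y": 0, "z": -0.001, "wx": 0, "wy": 0, "wz": 0}
    - {"x": 0.322, "y": 0, "z": -0.001, "wx": 0, "wy": 0, "wz": 0}

```text
clock: 2.6
position: [0.4923, 0.2389, 0.0037]
tool_rot: [0.782, 1.569, 0.314]
force: [0.4, 0.4, -0.6]
grip_width: 0.051
```

>>> servo_tool:
  targets:
    - {"x": 0, "y": 0, "z": 0, "wx": 0, "wy": 0, "wz": 0}
    - {"x": 0, "y": 0, "z": 0, "wx": 0, "wy": 0, "wz": 0}
    - {"x": 0, "y": 0, "z": 0, "wx": 0, "wy": 0, "wz": 0}
    - {"x": 0, "y": 0, "z": 0, "wx": 0, "wy": 0, "wz": 0}
    - {"x": 0, "y": 0, "z": 0, "wx": 0, "wy": 0, "wz": 0}
  grip: -1
  squeeze: 40

```text
clock: 3.22
position: [0.4931, 0.2392, 0.0051]
tool_rot: [0.82, 1.567, 0.352]
force: [-2.3, -1.0, 13.1]
grip_width: 0.0266
```

```bash
python3 - <<'E'
from h import *
go(.6115,-.2475,.12)
E
```

```text
d [-0.2878 -0.9513  0.814 ] rot [-0.0007  0.0004 -0.0004] t 3.225 w 0.02663805933304244 pos [0.4931 0.2392 0.0051] F [-2.3 -1.  13.1]
```

>>> servo_tool:
  targets:
    - {"x": -0.14, "y": 0, "z": 0, "wx": 0, "wy": 0, "wz": 0}
    - {"x": -0.288, "y": 0, "z": 0, "wx": 0, "wy": 0, "wz": 0}
    - {"x": -0.288, "y": -0.951, "z": 0.814, "wx": 0, "wy": 0, "wz": 0}
    - {"x": -0.288, "y": -0.951, "z": 0.814, "wx": 0, "wy": 0, "wz": 0}
    - {"x": -0.288, "y": -0.951, "z": 0.814, "wx": 0, "wy": 0, "wz": 0}
    - {"x": -0.288, "y": -0.951, "z": 0.814, "wx": 0, "wy": 0, "wz": 0}
    - {"x": -0.288, "y": -0.951, "z": 0.814, "wx": 0, "wy": 0, "wz": 0}
    - {"x": -0.288, "y": -0.951, "z": 0.814, "wx": 0, "wy": 0, "wz": 0}
    - {"x": -0.288, "y": -0.951, "z": 0.814, "wx": 0, "wy": 0, "wz": 0}
    - {"x": -0.288, "y": -0.951, "z": 0.814, "wx": 0, "wy": 0, "wz": 0}
    - {"x": -0.288, "y": -0.951, "z": 0.814, "wx": 0, "wy": 0, "wz": 0}
    - {"x": -0.288, "y": -0.951, "z": 0.814, "wx": 0, "wy": 0, "wz": 0}

```text
clock: 4.72
position: [0.6114, -0.247, 0.1204]
tool_rot: [0.899, 1.567, 0.431]
force: [0.1, 0.9, -0.2]
grip_width: 0.0264
```

```bash
python3 - <<'E'
from h import *
p,d,W=cloud('wrist'); cv2.imwrite('pics/w3.png',p[:,:,::-1])
A=np.array([.553,-.218]);u=np.array([-.8943,.4475])
rel=W[...,:2]-A; s=rel@u; t=rel@np.array([-u[1],u[0]])
m=(d>0)&(W[...,2]>.024)&(W[...,2]<.045)&(abs(s)<.15)&(abs(t)<.03)
k,l,st,cc=cv2.connectedComponentsWithStats(m.astype(np.uint8))
for j in range(1,k):
    if st[j,4]>6: print('post',cc[j].round(),st[j,4],W[l==j].mean(0).round(4),s[l==j].mean().round(4),t[l==j].mean().round(4))
go(.6115,-.2475,.021)
E
```

```text
post [275.  28.] 155 [ 0.4948 -0.1915  0.0341] 0.064 0.0023
post [276. 128.] 97 [ 0.5524 -0.2203  0.0354] -0.0005 0.0023
post [277. 212.] 99 [ 0.61   -0.2493  0.0337] -0.0649 0.0025
d [ 0.2489 -0.0037  0.0005] rot [-0.0005  0.0004 -0.0005] t 4.775 w 0.026449396731729437 pos [ 0.6116 -0.2463  0.1205] F [-0.4  0.4 -0.3]
```

View pics/w3.png

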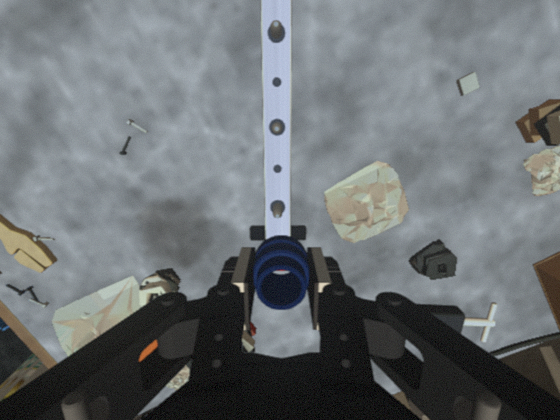

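The drift is held upright over post 1, which shows at (277,212) below it. The rail is aligned vertically in the image and the scraps are clear of the fingers. I'll lower it.

>>> servo_tool:
  targets:
    - {"x": 0.1, "y": -0.006, "z": 0.001, "wx": 0, "wy": 0, "wz": 0}
    - {"x": 0.15, "y": -0.006, "z": 0.001, "wx": 0, "wy": 0, "wz": 0}
    - {"x": 0.2, "y": -0.006, "z": 0.001, "wx": 0, "wy": 0, "wz": 0}
    - {"x": 0.23, "y": -0.006, "z": 0.001, "wx": 0, "wy": 0, "wz": 0}
    - {"x": 0.246, "y": -0.006, "z": 0.001, "wx": 0, "wy": 0, "wz": 0}
    - {"x": 0.246, "y": -0.006, "z": 0.001, "wx": 0, "wy": 0, "wz": 0}

```text
clock: 5.52
position: [0.6114, -0.2484, 0.0222]
tool_rot: [0.878, 1.567, 0.41]
force: [0.6, 0.9, -0.5]
grip_width: 0.0263
```

>>> servo_tool:
  targets:
    - {"x": 0, "y": 0, "z": 0, "wx": 0, "wy": 0, "wz": 0}
    - {"x": 0, "y": 0, "z": 0, "wx": 0, "wy": 0, "wz": 0}
    - {"x": 0, "y": 0, "z": 0, "wx": 0, "wy": 0, "wz": 0}
    - {"x": -0.12, "y": 0, "z": 0, "wx": 0, "wy": 0, "wz": 0}
    - {"x": -0.25, "y": 0, "z": 0, "wx": 0, "wy": 0, "wz": 0}
    - {"x": -0.25, "y": 0, "z": 0, "wx": 0, "wy": 0, "wz": 0}
  grip: 0.2

```text
clock: 6.28
position: [0.613, -0.2493, 0.1265]
tool_rot: [0.419, 1.561, -0.048]
force: [0.5, 0.5, 0.1]
grip_width: 0.0509
```

>>> servo_tool:
  targets:
    - {"x": 0, "y": 0.783, "z": -0.392, "wx": 0, "wy": 0, "wz": 0}
    - {"x": 0, "y": 0.783, "z": -0.392, "wx": 0, "wy": 0, "wz": 0}
    - {"x": 0, "y": 0.783, "z": -0.392, "wx": 0, "wy": 0, "wz": 0}
    - {"x": 0, "y": 0.783, "z": -0.392, "wx": 0, "wy": 0, "wz": 0}
    - {"x": 0, "y": 0.783, "z": -0.392, "wx": 0, "wy": 0, "wz": 0}
    - {"x": 0, "y": 0.783, "z": -0.392, "wx": 0, "wy": 0, "wz": 0}
    - {"x": 0, "y": 0.783, "z": -0.392, "wx": 0, "wy": 0, "wz": 0}
    - {"x": 0, "y": 0.783, "z": -0.392, "wx": 0, "wy": 0, "wz": 0}
    - {"x": 0, "y": 0.783, "z": -0.392, "wx": 0, "wy": 0, "wz": 0}
  grip: 0.5

```text
clock: 7.4
position: [0.6142, 0.0995, 0.1261]
tool_rot: [0.356, 1.561, -0.113]
force: [-0.0, -0.2, 0.1]
grip_width: 0.0641
```

```bash
python3 - <<'E'
from h import *
p,d,W=cloud('scene')
for P,c,n in blobs(p,d,W): print(c.round(),n,P[:,2].max().round(3),topfit(P,0),topfit(P,0,.046))
p,d,W=cloud('wrist'); cv2.imwrite('pics/w4.png',p[:,:,::-1])
for P,c,n in blobs(p,d,W): print(c.round(),n,topfit(P,0))
go(.6103,.1015,.002)
E
```

```text
[349. 178.] 87 0.047 (array([ 0.60866499, -0.23981631]), 0.011420237831771374, 23) (array([ 0.61144477, -0.24639623]), 0.01231386885046959, 19)
[257. 224.] 216 0.033 (array([0.60981691, 0.10165275]), 0.016863306984305382, 76) (array([0., 0.]), 0.0, 0)
[361. 237.] 87 0.032 (array([ 0.39950901, -0.00814768]), 0.014845121651887894, 55) (array([0., 0.]), 0.0, 0)
[315. 252.] 420 0.032 (array([0.43872058, 0.090419  ]), 0.02180866152048111, 190) (array([0., 0.]), 0.0, 0)
[212. 255.] 588 0.033 (array([0.57653236, 0.25132462]), 0.02659505419433117, 307) (array([0., 0.]), 0.0, 0)
[406. 254.] 112 0.032 (array([ 0.29984367, -0.02187038]), 0.014657747000455856, 68) (array([0., 0.]), 0.0, 0)
[ 9. 22.] 620 (array([ 0.40630412, -0.01044852]), 0.00928482785820961, 271)
[149.  14.] 1006 (array([0.44326952, 0.08764911]), 0.020444106310606003, 874)
[185.  18.] 171 (array([0., 0.]), 0.0, 0)
[438.  72.] 4176 (array([0.57599139, 0.24938615]), 0.0263795368373394, 3778)
d [ 0.3106 -0.0019 -0.0137] rot [-0.0008  0.0014 -0.0006] t 7.5 w 0.06428899324664981 pos [0.6143 0.0998 0.1263] F [-0.7 -0.5  0.1]
```

View pics/w4.png

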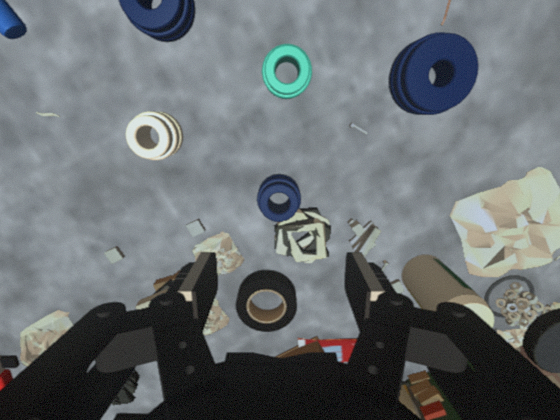

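Drift 28 is now on post 1: the scene view puts it at (0.6114,-0.2464) with its top at 46 mm. In the wrist view the 38 is at (279,197), with scrap below and to its right at (303,235). I'll turn the jaws about 25° away from the scrap for this pick.

>>> servo_tool:
  targets:
    - {"x": 0.05, "y": -0.002, "z": -0.0137, "wx": -0.03, "wy": 0.0014, "wz": 0}
    - {"x": 0.15, "y": -0.002, "z": -0.0137, "wx": -0.06, "wy": 0.0014, "wz": 0}
    - {"x": 0.22, "y": -0.002, "z": -0.0137, "wx": -0.07, "wy": 0.0014, "wz": 0}
    - {"x": 0.308, "y": -0.002, "z": -0.0137, "wx": -0.07, "wy": 0.0014, "wz": 0}
    - {"x": 0.308, "y": -0.002, "z": -0.0137, "wx": -0.07, "wy": 0.0014, "wz": 0}
    - {"x": 0.308, "y": -0.002, "z": -0.0137, "wx": -0.07, "wy": 0.0014, "wz": 0}

```text
clock: 8.25
position: [0.6108, 0.1014, 0.0042]
tool_rot: [0.628, 1.568, 0.598]
force: [0.6, -0.4, 0.8]
grip_width: 0.0642
```

>>> servo_tool:
  targets:
    - {"x": 0, "y": 0, "z": 0, "wx": 0, "wy": 0, "wz": 0}
    - {"x": 0, "y": 0, "z": 0, "wx": 0, "wy": 0, "wz": 0}
    - {"x": 0, "y": 0, "z": 0, "wx": 0, "wy": 0, "wz": 0}
    - {"x": 0, "y": 0, "z": 0, "wx": 0, "wy": 0, "wz": 0}
    - {"x": 0, "y": 0, "z": 0, "wx": 0, "wy": 0, "wz": 0}
  grip: -1

```text
clock: 8.88
position: [0.6117, 0.1015, 0.0061]
tool_rot: [0.373, 1.566, 0.343]
force: [-2.3, -1.6, 15.8]
grip_width: 0.0365
```

```bash
python3 - <<'E'
from h import *
go(.5525,-.219,.12)
E
```

```text
d [-0.2868 -0.8047 -0.1226] rot [ 0.069   0.0006 -0.0004] t 8.875 w 0.03651164990025339 pos [0.6117 0.1015 0.0061] F [-2.3 -1.6 15.8]
```

>>> servo_tool:
  targets:
    - {"x": -0.14, "y": 0, "z": 0, "wx": 0, "wy": 0, "wz": 0}
    - {"x": -0.287, "y": 0, "z": 0, "wx": 0, "wy": 0, "wz": 0}
    - {"x": -0.287, "y": -0.805, "z": -0.123, "wx": 0.069, "wy": 0.0006, "wz": 0}
    - {"x": -0.287, "y": -0.805, "z": -0.123, "wx": 0.069, "wy": 0.0006, "wz": 0}
    - {"x": -0.287, "y": -0.805, "z": -0.123, "wx": 0.069, "wy": 0.0006, "wz": 0}
    - {"x": -0.287, "y": -0.805, "z": -0.123, "wx": 0.069, "wy": 0.0006, "wz": 0}
    - {"x": -0.287, "y": -0.805, "z": -0.123, "wx": 0.069, "wy": 0.0006, "wz": 0}
    - {"x": -0.287, "y": -0.805, "z": -0.123, "wx": 0.069, "wy": 0.0006, "wz": 0}
    - {"x": -0.287, "y": -0.805, "z": -0.123, "wx": 0.069, "wy": 0.0006, "wz": 0}
    - {"x": -0.287, "y": -0.805, "z": -0.123, "wx": 0.069, "wy": 0.0006, "wz": 0}
    - {"x": -0.287, "y": -0.805, "z": -0.123, "wx": 0.069, "wy": 0.0006, "wz": 0}

```text
clock: 10.25
position: [0.5528, -0.2175, 0.1203]
tool_rot: [1.62, 1.568, 1.158]
force: [-0.6, -0.4, 0.4]
grip_width: 0.0367
```

```bash
python3 - <<'E'
from h import *
go(.5525,-.219,.022)
E
```

```text
d [ 0.2457 -0.0044  0.0009] rot [ 0.0004 -0.     -0.0005] t 10.25 w 0.03665932235647593 pos [ 0.5528 -0.2175  0.1203] F [-0.6 -0.4  0.4]
```

>>> servo_tool:
  targets:
    - {"x": 0.1, "y": -0.0045, "z": 0.001, "wx": 0, "wy": 0, "wz": 0}
    - {"x": 0.15, "y": -0.0045, "z": 0.001, "wx": 0, "wy": 0, "wz": 0}
    - {"x": 0.2, "y": -0.0045, "z": 0.001, "wx": 0, "wy": 0, "wz": 0}
    - {"x": 0.23, "y": -0.0045, "z": 0.001, "wx": 0, "wy": 0, "wz": 0}
    - {"x": 0.244, "y": -0.0045, "z": 0.001, "wx": 0, "wy": 0, "wz": 0}
    - {"x": 0.244, "y": -0.0045, "z": 0.001, "wx": 0, "wy": 0, "wz": 0}

```text
clock: 11.0
position: [0.5527, -0.219, 0.0228]
tool_rot: [1.542, 1.568, 1.08]
force: [-0.1, -0.3, -0.4]
grip_width: 0.0361
```

>>> servo_tool:
  targets:
    - {"x": 0, "y": 0, "z": 0, "wx": 0, "wy": 0, "wz": 0}
    - {"x": 0, "y": 0, "z": 0, "wx": 0, "wy": 0, "wz": 0}
    - {"x": 0, "y": 0, "z": 0, "wx": 0, "wy": 0, "wz": 0}
    - {"x": -0.12, "y": 0, "z": 0, "wx": 0, "wy": 0, "wz": 0}
    - {"x": -0.24, "y": 0, "z": 0, "wx": 0, "wy": 0, "wz": 0}
    - {"x": -0.24, "y": 0, "z": 0, "wx": 0, "wy": 0, "wz": 0}
  grip: 0.45

```text
clock: 11.75
position: [0.5543, -0.22, 0.1224]
tool_rot: [0.58, 1.564, 0.118]
force: [0.1, -0.7, -0.4]
grip_width: 0.0617
```

```bash
python3 - <<'E'
from h import *
go(.439,.0903,.12)
E
```

```text
d [ 0.0047  0.5659 -0.6038] rot [ 0.0003  0.0009 -0.0006] t 11.75 w 0.06173463196960855 pos [ 0.5543 -0.22    0.1224] F [ 0.1 -0.7 -0.4]
```

>>> servo_tool:
  targets:
    - {"x": 0.005, "y": 0.566, "z": -0.604, "wx": 0, "wy": 0.0009, "wz": 0}
    - {"x": 0.005, "y": 0.566, "z": -0.604, "wx": 0, "wy": 0.0009, "wz": 0}
    - {"x": 0.005, "y": 0.566, "z": -0.604, "wx": 0, "wy": 0.0009, "wz": 0}
    - {"x": 0.005, "y": 0.566, "z": -0.604, "wx": 0, "wy": 0.0009, "wz": 0}
    - {"x": 0.005, "y": 0.566, "z": -0.604, "wx": 0, "wy": 0.0009, "wz": 0}
    - {"x": 0.005, "y": 0.566, "z": -0.604, "wx": 0, "wy": 0.0009, "wz": 0}
    - {"x": 0.005, "y": 0.566, "z": -0.604, "wx": 0, "wy": 0.0009, "wz": 0}
    - {"x": 0.005, "y": 0.566, "z": -0.604, "wx": 0, "wy": 0.0009, "wz": 0}
    - {"x": 0.005, "y": 0.566, "z": -0.604, "wx": 0, "wy": 0.0009, "wz": 0}
  grip: 0.75

```text
clock: 12.88
position: [0.4392, 0.0893, 0.1197]
tool_rot: [1.578, 1.567, 1.114]
force: [-0.9, 0.4, -0.5]
grip_width: 0.0748
```

```bash
python3 - <<'E'
from h import *
p,d,W=cloud('wrist'); cv2.imwrite('pics/w5.png',p[:,:,::-1])
for P,c,n in blobs(p,d,W): print(c.round(),n,topfit(P,0))
go(.439,.0903,.004)
E
```

```text
[ 60. 112.] 962 (array([ 0.29944739, -0.02353573]), 0.014806770719587803, 705)
[283. 220.] 544 (array([0.43847638, 0.088857  ]), 0.021376097574830055, 528)
[149. 218.] 678 (array([ 0.39821464, -0.01112442]), 0.014849822036921978, 514)
[489. 235.] 97 (array([0., 0.]), 0.0, 0)
[516. 263.] 2688 (array([0.5755372 , 0.24972941]), 0.02661532163619995, 2281)
d [ 0.2894  0.0005 -0.0015] rot [ 0.0001  0.     -0.0006] t 12.925 w 0.07471452414931404 pos [0.4392 0.0895 0.1198] F [-0.4  0.2 -0.9]
```

View pics/w5.png

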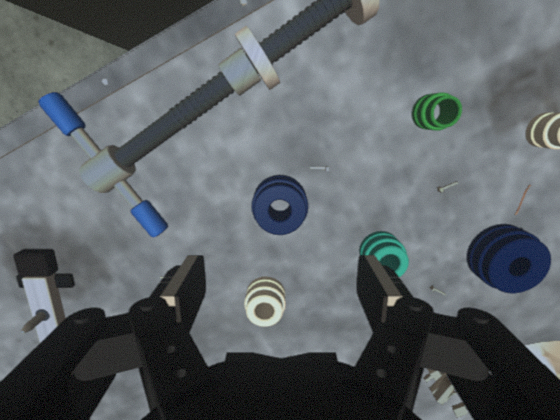

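The 48 is at (280,205), centred between the jaws, with the puller handle at (150,218) and the turquoise one at (384,255) clear of the fingers.

>>> servo_tool:
  targets:
    - {"x": 0.12, "y": 0.0005, "z": -0.0015, "wx": 0, "wy": 0, "wz": 0}
    - {"x": 0.24, "y": 0.0005, "z": -0.0015, "wx": 0, "wy": 0, "wz": 0}
    - {"x": 0.289, "y": 0.0005, "z": -0.0015, "wx": 0, "wy": 0, "wz": 0}
    - {"x": 0.289, "y": 0.0005, "z": -0.0015, "wx": 0, "wy": 0, "wz": 0}
    - {"x": 0.289, "y": 0.0005, "z": -0.0015, "wx": 0, "wy": 0, "wz": 0}

```text
clock: 13.55
position: [0.4394, 0.0901, 0.0049]
tool_rot: [1.414, 1.567, 0.95]
force: [0.4, 0.0, 0.1]
grip_width: 0.0749
```

>>> servo_tool:
  targets:
    - {"x": 0, "y": 0, "z": 0, "wx": 0, "wy": 0, "wz": 0}
    - {"x": 0, "y": 0, "z": 0, "wx": 0, "wy": 0, "wz": 0}
    - {"x": 0, "y": 0, "z": 0, "wx": 0, "wy": 0, "wz": 0}
    - {"x": 0, "y": 0, "z": 0, "wx": 0, "wy": 0, "wz": 0}
    - {"x": 0, "y": 0, "z": 0, "wx": 0, "wy": 0, "wz": 0}
  grip: -1

```text
clock: 14.18
position: [0.4401, 0.09, 0.0061]
tool_rot: [1.121, 1.565, 0.656]
force: [-2.9, -1.0, 23.1]
grip_width: 0.0468
```

```bash
python3 - <<'E'
from h import *
go(.494,-.1895,.12)
E
```

```text
d [-0.2864 -0.5628  0.4342] rot [-0.0001  0.0004 -0.0008] t 14.175 w 0.046837249164849125 pos [0.4401 0.09   0.0061] F [-2.9 -1.  23.1]
```

>>> servo_tool:
  targets:
    - {"x": -0.14, "y": 0, "z": 0, "wx": 0, "wy": 0, "wz": 0}
    - {"x": -0.287, "y": 0, "z": 0, "wx": 0, "wy": 0, "wz": 0}
    - {"x": -0.287, "y": -0.563, "z": 0.434, "wx": 0, "wy": 0.0004, "wz": -0.0008}
    - {"x": -0.287, "y": -0.563, "z": 0.434, "wx": 0, "wy": 0.0004, "wz": -0.0008}
    - {"x": -0.287, "y": -0.563, "z": 0.434, "wx": 0, "wy": 0.0004, "wz": -0.0008}
    - {"x": -0.287, "y": -0.563, "z": 0.434, "wx": 0, "wy": 0.0004, "wz": -0.0008}
    - {"x": -0.287, "y": -0.563, "z": 0.434, "wx": 0, "wy": 0.0004, "wz": -0.0008}
    - {"x": -0.287, "y": -0.563, "z": 0.434, "wx": 0, "wy": 0.0004, "wz": -0.0008}
    - {"x": -0.287, "y": -0.563, "z": 0.434, "wx": 0, "wy": 0.0004, "wz": -0.0008}
    - {"x": -0.287, "y": -0.563, "z": 0.434, "wx": 0, "wy": 0.0004, "wz": -0.0008}

```text
clock: 15.42
position: [0.494, -0.1884, 0.1205]
tool_rot: [1.573, 1.571, 1.11]
force: [0.4, -0.1, -1.0]
grip_width: 0.0465
```

```bash
python3 - <<'E'
from h import *
go(.494,-.1895,.022)
p,d,W=cloud('scene')
for P,c,n in blobs(p,d,W): print(c.round(),n,P[:,2].max().round(3),topfit(P,0,.046))
E
```

```text
d [ 0.2463 -0.0024  0.0013] rot [ 0.0002 -0.     -0.    ] t 15.425 w 0.04654112954324953 pos [ 0.494  -0.1884  0.1205] F [ 0.4 -0.1 -1. ]
[349. 178.] 87 0.047 (array([ 0.61204147, -0.24748813]), 0.014751946553587914, 24)
[360. 187.] 159 0.048 (array([ 0.55274856, -0.21495225]), 0.017198123037815094, 53)
[361. 238.] 88 0.032 (array([0., 0.]), 0.0, 0)
[212. 255.] 584 0.033 (array([0., 0.]), 0.0, 0)
[406. 254.] 112 0.032 (array([0., 0.]), 0.0, 0)
```

>>> servo_tool:
  targets:
    - {"x": 0.1, "y": -0.0025, "z": 0.001, "wx": 0, "wy": 0, "wz": 0}
    - {"x": 0.15, "y": -0.0025, "z": 0.001, "wx": 0, "wy": 0, "wz": 0}
    - {"x": 0.2, "y": -0.0025, "z": 0.001, "wx": 0, "wy": 0, "wz": 0}
    - {"x": 0.23, "y": -0.0025, "z": 0.001, "wx": 0, "wy": 0, "wz": 0}
    - {"x": 0.244, "y": -0.0025, "z": 0.001, "wx": 0, "wy": 0, "wz": 0}
    - {"x": 0.244, "y": -0.0025, "z": 0.001, "wx": 0, "wy": 0, "wz": 0}

```text
clock: 16.23
position: [0.4941, -0.1894, 0.0231]
tool_rot: [0.47, 1.571, 0.007]
force: [-0.7, 0.1, 0.2]
grip_width: 0.0463
```

>>> servo_tool:
  targets:
    - {"x": 0, "y": 0, "z": 0, "wx": 0, "wy": 0, "wz": 0}
    - {"x": 0, "y": 0, "z": 0, "wx": 0, "wy": 0, "wz": 0}
    - {"x": 0, "y": 0, "z": 0, "wx": 0, "wy": 0, "wz": 0}
    - {"x": -0.12, "y": 0, "z": 0, "wx": 0, "wy": 0, "wz": 0}
    - {"x": -0.24, "y": 0, "z": 0, "wx": 0, "wy": 0, "wz": 0}
    - {"x": -0.24, "y": 0, "z": 0, "wx": 0, "wy": 0, "wz": 0}
  grip: 0.65

```text
clock: 16.98
position: [0.4956, -0.19, 0.1223]
tool_rot: [0.112, 1.565, -0.351]
force: [-0.3, -0.0, -0.8]
grip_width: 0.0704
```

```bash
python3 - <<'E'
from h import *
go(.576,.2505,.12)
E
```

```text
d [ 0.0046  1.0751 -0.3123] rot [ 0.0001  0.0009 -0.0001] t 16.975 w 0.07044514336745707 pos [ 0.4956 -0.19    0.1223] F [-0.3 -0.  -0.8]
```

>>> servo_tool:
  targets:
    - {"x": 0.005, "y": 0.98, "z": -0.312, "wx": 0, "wy": 0.0009, "wz": 0}
    - {"x": 0.005, "y": 0.98, "z": -0.312, "wx": 0, "wy": 0.0009, "wz": 0}
    - {"x": 0.005, "y": 0.98, "z": -0.312, "wx": 0, "wy": 0.0009, "wz": 0}
    - {"x": 0.005, "y": 0.98, "z": -0.312, "wx": 0, "wy": 0.0009, "wz": 0}
    - {"x": 0.005, "y": 0.98, "z": -0.312, "wx": 0, "wy": 0.0009, "wz": 0}
    - {"x": 0.005, "y": 0.98, "z": -0.312, "wx": 0, "wy": 0.0009, "wz": 0}
    - {"x": 0.005, "y": 0.98, "z": -0.312, "wx": 0, "wy": 0.0009, "wz": 0}
    - {"x": 0.005, "y": 0.98, "z": -0.312, "wx": 0, "wy": 0.0009, "wz": 0}
    - {"x": 0.005, "y": 0.98, "z": -0.312, "wx": 0, "wy": 0.0009, "wz": 0}
    - {"x": 0.005, "y": 0.98, "z": -0.312, "wx": 0, "wy": 0.0009, "wz": 0}
  grip: 1

```text
clock: 18.23
position: [0.5592, 0.2149, 0.1196]
tool_rot: [-1.881, 1.571, -2.346]
force: [0.1, -0.7, -0.7]
grip_width: 0.0852
```

```bash
python3 - <<'E'
from h import *
p,d,W=cloud('wrist'); cv2.imwrite('pics/w6.png',p[:,:,::-1])
for P,c,n in blobs(p,d,W): print(c.round(),n,topfit(P,0))
go(.576,.2505,.007)
E
```

```text
[331. 210.] 2214 (array([0.57595348, 0.25012651]), 0.026458101347088814, 2136)
d [ 0.2819  0.0979 -0.0022] rot [-0.0001  0.     -0.    ] t 18.275 w 0.08551587249885378 pos [0.5593 0.2151 0.1197] F [ 0.1 -0.  -0.1]
```

View pics/w6.png

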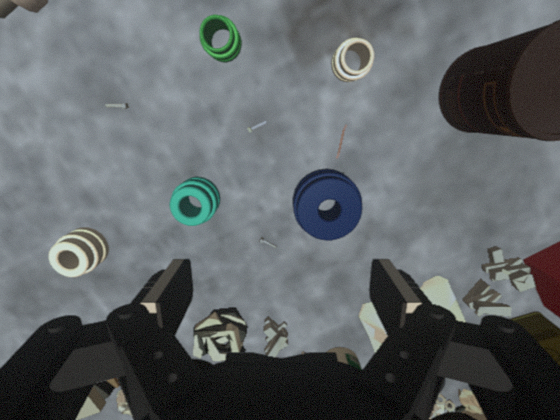

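The 58 is at (328,205), about 39 mm to the right of the tool along the jaw axis. The tin at (510,80) is well clear.

>>> servo_tool:
  targets:
    - {"x": 0, "y": 0.098, "z": -0.002, "wx": 0, "wy": 0, "wz": 0}
    - {"x": 0.1, "y": 0.098, "z": -0.002, "wx": 0, "wy": 0, "wz": 0}
    - {"x": 0.2, "y": 0.098, "z": -0.002, "wx": 0, "wy": 0, "wz": 0}
    - {"x": 0.282, "y": 0.098, "z": -0.002, "wx": 0, "wy": 0, "wz": 0}
    - {"x": 0.282, "y": 0.098, "z": -0.002, "wx": 0, "wy": 0, "wz": 0}
    - {"x": 0.282, "y": 0.098, "z": -0.002, "wx": 0, "wy": 0, "wz": 0}

```text
clock: 19.02
position: [0.5768, 0.2504, 0.0082]
tool_rot: [0.955, 1.569, 0.49]
force: [0.9, -0.4, 0.3]
grip_width: 0.0853
```

>>> servo_tool:
  targets:
    - {"x": 0, "y": 0, "z": 0, "wx": 0, "wy": 0, "wz": 0}
    - {"x": 0, "y": 0, "z": 0, "wx": 0, "wy": 0, "wz": 0}
    - {"x": 0, "y": 0, "z": 0, "wx": 0, "wy": 0, "wz": 0}
    - {"x": 0, "y": 0, "z": 0, "wx": 0, "wy": 0, "wz": 0}
    - {"x": 0, "y": 0, "z": 0, "wx": 0, "wy": 0, "wz": 0}
  grip: -1

```text
clock: 19.65
position: [0.5776, 0.2506, 0.01]
tool_rot: [0.794, 1.567, 0.328]
force: [-2.0, -3.2, 15.1]
grip_width: 0.0555
```

```bash
python3 - <<'E'
from h import *
go(.435,-.16,.12)
E
```

```text
d [-0.2773 -1.0766  0.143 ] rot [-0.0003  0.0004 -0.0004] t 19.65 w 0.05547370296489097 pos [0.5776 0.2506 0.01  ] F [-2.  -3.2 15.1]
```

>>> servo_tool:
  targets:
    - {"x": -0.14, "y": 0, "z": 0, "wx": 0, "wy": 0, "wz": 0}
    - {"x": -0.277, "y": 0, "z": 0, "wx": 0, "wy": 0, "wz": 0}
    - {"x": -0.277, "y": -0.98, "z": 0.143, "wx": 0, "wy": 0.0004, "wz": 0}
    - {"x": -0.277, "y": -0.98, "z": 0.143, "wx": 0, "wy": 0.0004, "wz": 0}
    - {"x": -0.277, "y": -0.98, "z": 0.143, "wx": 0, "wy": 0.0004, "wz": 0}
    - {"x": -0.277, "y": -0.98, "z": 0.143, "wx": 0, "wy": 0.0004, "wz": 0}
    - {"x": -0.277, "y": -0.98, "z": 0.143, "wx": 0, "wy": 0.0004, "wz": 0}
    - {"x": -0.277, "y": -0.98, "z": 0.143, "wx": 0, "wy": 0.0004, "wz": 0}
    - {"x": -0.277, "y": -0.98, "z": 0.143, "wx": 0, "wy": 0.0004, "wz": 0}
    - {"x": -0.277, "y": -0.98, "z": 0.143, "wx": 0, "wy": 0.0004, "wz": 0}
    - {"x": -0.277, "y": -0.98, "z": 0.143, "wx": 0, "wy": 0.0004, "wz": 0}

```text
clock: 21.02
position: [0.4529, -0.1247, 0.1204]
tool_rot: [1.374, 1.568, 0.909]
force: [1.0, -0.0, -1.5]
grip_width: 0.0549
```

```bash
python3 - <<'E'
from h import *
go(.435,-.16,.026)
p,d,W=cloud('scene'); cv2.imwrite('pics/s1.png',cv2.resize(p[120:300,260:480,::-1],None,fx=3,fy=3))
for P,c,n in blobs(p,d,W): print(c.round(),n,P[:,2].max().round(3),topfit(P,0,.046))
E
```

```text
d [ 0.2357 -0.0995 -0.0005] rot [-0.0002  0.0001 -0.0005] t 21.025 w 0.05487508426373073 pos [ 0.4529 -0.1247  0.1204] F [ 1.  -0.  -1.5]
[349. 178.] 90 0.048 (array([ 0.6119253 , -0.24480808]), 0.01334040891379118, 23)
[368. 193.] 401 0.049 (array([ 0.5224787 , -0.19634531]), 0.051308613270521164, 153)
[361. 238.] 88 0.032 (array([0., 0.]), 0.0, 0)
[406. 254.] 110 0.032 (array([0., 0.]), 0.0, 0)
```

View pics/s1.png

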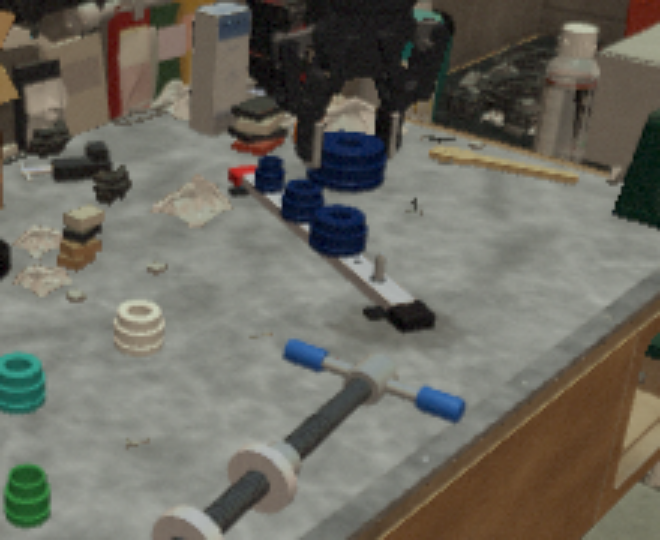

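The crop shows three drifts seated on posts 1–3, at (268,173), (300,200) and (338,230). Post 4 is free at (380,268), and the 58 is held level at (350,160). I'll place it.

>>> servo_tool:
  targets:
    - {"x": 0, "y": -0.0995, "z": -0.0005, "wx": 0, "wy": 0, "wz": 0}
    - {"x": 0, "y": -0.0995, "z": -0.0005, "wx": 0, "wy": 0, "wz": 0}
    - {"x": 0.1, "y": -0.0995, "z": -0.0005, "wx": 0, "wy": 0, "wz": 0}
    - {"x": 0.15, "y": -0.0995, "z": -0.0005, "wx": 0, "wy": 0, "wz": 0}
    - {"x": 0.2, "y": -0.0995, "z": -0.0005, "wx": 0, "wy": 0, "wz": 0}
    - {"x": 0.222, "y": -0.0995, "z": -0.0005, "wx": 0, "wy": 0, "wz": 0}
    - {"x": 0.234, "y": -0.0995, "z": -0.0005, "wx": 0, "wy": 0, "wz": 0}
    - {"x": 0.234, "y": -0.0995, "z": -0.0005, "wx": 0, "wy": 0, "wz": 0}

```text
clock: 22.08
position: [0.4353, -0.1595, 0.0268]
tool_rot: [1.36, 1.568, 0.897]
force: [0.7, 0.2, -1.9]
grip_width: 0.0552
```

>>> servo_tool:
  targets:
    - {"x": 0, "y": 0, "z": 0, "wx": 0, "wy": 0, "wz": 0}
    - {"x": 0, "y": 0, "z": 0, "wx": 0, "wy": 0, "wz": 0}
    - {"x": 0, "y": 0, "z": 0, "wx": 0, "wy": 0, "wz": 0}
    - {"x": -0.12, "y": 0, "z": 0, "wx": 0, "wy": 0, "wz": 0}
    - {"x": -0.24, "y": 0, "z": 0, "wx": 0, "wy": 0, "wz": 0}
    - {"x": -0.35, "y": 0.1, "z": -0.2, "wx": 0, "wy": 0, "wz": 0}
    - {"x": -0.45, "y": 0.2, "z": -0.2, "wx": 0, "wy": 0, "wz": 0}
    - {"x": -0.45, "y": 0.2, "z": -0.2, "wx": 0, "wy": 0, "wz": 0}
  grip: 0.9

```text
clock: 23.08
position: [0.3997, -0.0508, 0.2091]
tool_rot: [0.759, 1.565, 0.298]
force: [0.6, -0.2, 0.8]
grip_width: 0.081
```

```bash
python3 - <<'E'
from h import *
for n in('scene','side'):
    p,d,W=cloud(n)
    if n=='scene': cv2.imwrite('pics/s2.png',cv2.resize(p[120:300,260:480,::-1],None,fx=3,fy=3))
    m=blue(p)&(d>0)&(W[...,2]>.042)&(W[...,2]<.051)&(W[...,1]<-.08)
    u=np.array([-.8943,.4475]);s=(W[...,:2]-np.array([.611,-.2485]))@u
    for i in range(4):
        q=W[m&(abs(s-.066*i)<.032)]
        c,r=cv2.minEnclosingCircle(q[:,:2].astype(np.float32)); P=np.array([.611,-.2485])+u*.066*i
        print(n,i+1,len(q),np.round(c,4),'r',round(r,4),'off',(np.array(c)-P).round(4),'ztop',np.median(q[:,2]).round(4), 'zplane', np.linalg.lstsq(np.c_[q[:,:2]-q[:,:2].mean(0),np.ones(len(q))],q[:,2],rcond=None)[0].round(3))
    for t in('oil_bottle','grease_tin'):
        for r in bot.trace(n,t)[:1]: print(t,np.median(W[r['mask']&(d>0)],0).round(3))
E
```

```text
scene 1 18 [ 0.6137 -0.2456] r 0.013 off [0.0027 0.0029] ztop 0.0448 zplane [0.028 0.025 0.045]
scene 2 58 [ 0.5536 -0.2157] r 0.0168 off [0.0016 0.0033] ztop 0.0456 zplane [-0.006 -0.023  0.045]
scene 3 102 [ 0.4938 -0.1873] r 0.0223 off [0.0009 0.0022] ztop 0.0459 zplane [ 0.024 -0.01   0.046]
scene 4 186 [ 0.4352 -0.1562] r 0.0275 off [0.0013 0.0037] ztop 0.0463 zplane [ 0.019 -0.018  0.046]
oil_bottle [0.735 0.199 0.05 ]
grease_tin [ 0.547 -0.205  0.037]
side 1 15 [ 0.6106 -0.2442] r 0.015 off [-0.0004  0.0043] ztop 0.045 zplane [0.04  0.114 0.045]
side 2 37 [ 0.5501 -0.2161] r 0.0175 off [-0.0019  0.0029] ztop 0.045 zplane [ 0.022 -0.015  0.045]
side 3 73 [ 0.4916 -0.187 ] r 0.0216 off [-0.0014  0.0024] ztop 0.0457 zplane [-0.005 -0.035  0.045]
side 4 121 [ 0.432  -0.1567] r 0.0277 off [-0.0019  0.0032] ztop 0.0457 zplane [0.008 0.002 0.046]
oil_bottle [0.737 0.2   0.05 ]
grease_tin [0.534 0.416 0.061]
```

View pics/s2.png

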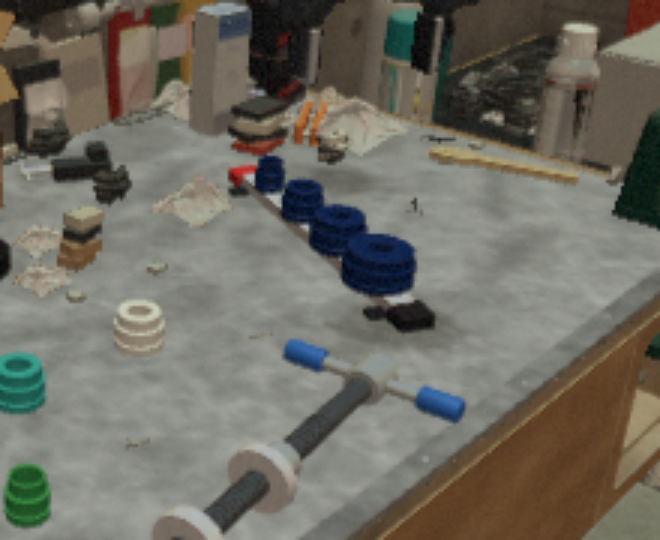

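All four drifts stand in size order from the red end, seated and level. I'm handing the job in.

```bash
python3 -c "
from workcell import bot
print(bot.job_done())"
```

```text
the job is handed in; nothing more can be done
None
```

All four drifts are on their rail in size order: 28 on post 1 by the red end, then 38, 48 and 58, with the 58 by the black end. I handed the job in at about 23 s of the 96 s allowed. The hand-in reports no verdict.

**Seating:** in the last scene and side views, all four drift tops are 45–46 mm above the bench, and 46 mm is flat on the rail. They look level, though there are too few points on the 28 to measure its tilt well.

**Centring:** each drift measures within about 4.5 mm of its post axis (8 mm allowed), and that includes about 2 mm of camera calibration error.

**Bystanders:** the oil bottle measured the same place before and after in both views. For the grease tin, the side view also shows it unmoved. The scene network's last tin report, at (0.55, -0.21), disagreed; I took it for a false detection because it lies on the rail where the drifts are.

**Other notes:**
- The gripper was open and clear of everything at hand-in.
- My first move call was refused because its rows lacked some numbers, so nothing moved.
- The fingertips pressed the bench lightly while gripping, up to 23 N at the wrist.

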